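# Turn the centrifuge rotor until its bleed valve stem is at the top

### The job

The balance ring of this bench centrifuge is to be bled of air, so its valve stem must be at the highest point: with the fingertips, push the rotor round by its spokes until the valve stem on the ring points straight up, and leave it standing still. Turn it slowly, do not spin it, do not push on the stem itself, and leave the things lying around the machine where they are.

Things in the scene. Friction and masses are not known exactly. Their poses are not given: they have to be found in the camera images.
- stand: bench centrifuge, casing off, fixed to the table. Origin on the table straight below the rotor's centre; x points away from the operator's (robot's) side along the level axle, y left as the operator sees it, z up. White base plate x -70..150, y -160..160, 14 thick. On the far side (x from 42 to 118) an A-frame carries the bearing and motor, 52 across, at axle height
- guard_top (a point): middle of the flat top edge of the front guard, 202 above the table; axes as the stand's. The guard, with the controls on it, stands on the operator's side of the rotor and hides its lower half: stand's x -61..-25, y -160..160. The spokes can be reached over this edge
- axle (a point): centre of the rotor on its axle, 180 above the table; axes as the stand's, fixed. Hub 80 across (stand's x -16..11). Around it the balance ring, an aluminium tube 18 thick, centred at x 0, inner radius 121, outer radius 139
- rotor (a joint): angle of the rotor, rad. 0 or any full turn = valve stem straight up; grows clockwise as the operator sees it (looking along the stand's +x): from the top the stem moves right. Turns freely both ways without a stop nearby; bearing drag of 0.2 N m (2.5 N at 80 from the axle) holds it where it is left, it hardly runs on. Starts with the stem in the lower part, either way may be shorter
- spokes: the five white spokes, turning with the rotor; origin at the rotor's centre. Flat bars 12 wide, 14 deep (stand's x -7..7), from hub to ring, 72 degrees apart; the stem sits midway between two, 36 degrees from each. On the far side of each spoke a blue cassette 34 x 34 (x 8..28, 78 to 112 from the axle). Closed fingertips fit the gaps, tilted, from the operator's side
- stem: the bleed valve stem, turning with the rotor: an aluminium saddle 22 x 20 on the outside of the ring, a short stem and a black cap 12 across. Origin at the saddle, 136 from the axle; its z axis points outwards along the stem; the cap's end lies 24 along z (160 from the axle). Delicate: not to be pushed
- cassette_a: blue sample cassette, 62 x 40 x 28, lying to the left of the stand; loose, to be left alone. Origin: centre of its underside
- cassette_b: blue sample cassette, 62 x 40 x 28, lying in front of the stand, to the right; loose, to be left alone. Origin: centre of its underside
- bleed_bottle: white bottle with a black cap, 42 across, 105 tall, standing to the right of the stand; loose, to be left alone. Origin: centre of its underside
- grease_jar: grey jar with a steel lid, 52 across, 45 tall, standing to the right of the stand; loose, to be left alone. Origin: centre of its underside
- screwdriver: black-handled screwdriver, 170 long, lying in front of the stand, to the left; loose, to be left alone. Origin: centre of its underside
- wrench: steel wrench, 150 long, lying to the left of the stand's far end; loose, to be left alone. Origin: centre of its underside
- parts_dish: small steel bowl, 80 across, 28 tall, standing in front of the stand, near its middle; loose, to be left alone. Origin: centre of its underside

How it is judged:
By the outcome, as a careful person would: the job done as asked, in the order asked, and still so for the second after the job is handed in, with the robot touching nothing.
It also fails if it takes over 64 s, if anything falls off the work surface, if the arm or the gripper's body presses on something with over 40 N, if the wrist force passes 120 N, or if a joint passes its speed limit or range.

### The arm

A 7-joint arm with a two-finger parallel gripper is mounted at the origin on the work surface. World frame = base frame: x ahead of the robot, y to its left, z up, the work surface at z = 0. Lengths are in mm, angles in rad, forces in N, time in s.
With the tool pointing down it reaches from about 400 to 875 mm from the base axis. Payload 4.4 kg.
Tool frame: the origin (TCP) lies at the very end of the fingers, on their centre line; the grasp point (between the pads) lies 19 mm behind it; z points along the fingers, y is the direction in which the jaws open and shut (so a half turn about z gives the same grasp; the last joint's range is limited). The gripper opens to 85 mm and grips with 20 to 120 N. Pads are 22 mm wide; open, the fingers measure 114 mm over their backs; the gripper's body (76 mm by 85 mm) begins 54 mm behind the grasp point. The pads swing forward as they close: fully open they stand 13 mm farther back than shut.
Start: joints at [-1.385, 0.628, 0.038, 1.517, -0.027, 0.996, -0.02], TCP at [161.921, 629.523, 231.313] pointing down, gripper open.
Joint ranges: [-3.06, 3.06], [-0.37, 2.12], [-1.25, 1.32], [0.18, 2.47], [-1.1, 4.24], [0.23, 1.98], [-2.94, 2.94]. Speed limits (rad/s): [2.57, 2.57, 3.14, 3.14, 3.14, 3.14, 3.14].

### API

Orientations are given as [roll, pitch, yaw] about the fixed x, y, z axes, in that order (R = Rz(yaw) Ry(pitch) Rx(roll)).
In Python, from cell import ctrl, eyes gives the robot as it stands.
- The arm moves only by the tool move_arm, never from a script. Its argument "increments" is a list of rows, each a list of 6 numbers: the shift along the tool's x, y, z in cm, then the turn, a rotation vector about the tool's x, y, z in degrees. In form: [[x, y, z, wx, wy, wz], ...]. A call has 1 to 20 rows; each row is the pose to reach, as a shift and turn from the pose commanded when the call began, along the tool's axes at that moment; what a row does not reach only later rows make up. A row lasts 1/10 s, in which the tool goes at most 50 mm and 8.59 degrees, less where a joint would pass 70% of its speed; a pose out of reach is approached as far as the arm can. A call with a gripper value outside its range is refused whole. "grip" is the opening, from -1 (shut) to 1 (fully open), set as the call begins (left out, the last holds). The fingers move at their own pace and stop on an object; the grip force is fixed at half the most. Time passes only in rows, so rows that repeat a pose let the fingers close. It gives the time, the measured TCP pose, the force and the opening at its end, in the units of the state.
- ctrl.read_state(): the state, without advancing time (a new reading comes with each control period).
- eyes.get_image(name): name is "scene" or "top" or "wrist"; returns the picture (480x640x3 uint8, red, green, blue); there is no depth.
- eyes.calibration(name): a dict with "fx", "fy", "cx", "cy" (pixels), "pose" (4x4, takes a point from camera to world coordinates); the wrist camera has in their place "tool_from_camera" (4x4, takes a point from camera to tool coordinates, whose origin is the TCP and whose axes are the flange's). Camera axes: x right, y up, looking along -z (the intrinsics and any distortion apply to the point x, -y, -z); pixel columns grow to the right and rows downward; lengths in mm; the calibration is good to about 2 mm. A picture is of the moment at which its call begins: read the wrist's pose just before it. calibration takes no time and is no camera call.
- ctrl.finish_job(): hands the job in, once; it reports no verdict.
The state is a dict: "clock": time; "qpos": joint angles; "qd": joint speeds; "tau": joint torques, N m; "eef_pos": TCP position; "tool_rot": TCP orientation; "force": force on the tool from outside, world axes, zero at the start; "torque": the same for the moment, N m; "width": finger opening in mm.
Only numpy, scipy, OpenCV 4.12 (cv2) and the standard library are available. Lean on these libraries where they do the work, as an engineer would, in place of code of your own. Each camera call takes 0.05 s, during which the arm holds its last target. There are 200 camera calls.

## Working session

There is one attempt and no reset: what is moved stays moved. The work goes in short steps, Python scripts to look and compute and a tool call to move; the robot and the scene stay as the last step left them, time stands still between calls to the robot, and variables do not carry over. Pictures are saved under pics/ and viewed, about 8 in all and at most 12, crops included, and the job is handed in when it is done.

Besides the shell and the picture viewer there is one more tool, called after "Emit:" as name([rows], argument=value, ...), one row to a line, values as JSON. move_arm: Moves the arm, as the interface text tells. Its arguments: {"type":"object","properties":{"increments":{"type":"array","items":{"type":"array","items":{"type":"number"}}},"grip":{"type":"number"}},"required":["increments"]}

```bash
ls; mkdir -p pics; python3 - <<'E'
from cell import ctrl, eyes
import cv2
for n in ("scene","top"):
    cv2.imwrite(f"pics/{n}0.png",eyes.get_image(n)[:,:,::-1])
    c=eyes.calibration(n); print(n,c)
print(eyes.calibration("wrist")); print(ctrl.read_state())
E
```

```text
pics
scene {'fx': 549.1583411150085, 'fy': 549.1583411150085, 'cx': 328.50177662728765, 'cy': 229.8382679859655, 'pose': array([[ 9.72205275e-01,  1.75635356e-01, -1.54819651e-01,
         3.99026948e+02],
       [-2.34121614e-01,  7.34913790e-01, -6.36465860e-01,
        -6.40347141e+02],
       [ 1.99318880e-03,  6.55022093e-01,  7.55607097e-01,
         1.04082983e+03],
       [ 0.00000000e+00,  0.00000000e+00,  0.00000000e+00,
         1.00000000e+00]])}
top {'fx': 558.8973414989313, 'fy': 558.8973414989313, 'cx': 322.1310918359971, 'cy': 235.6398142073706, 'pose': array([[-4.17136131e-03,  9.89606697e-01, -1.43739992e-01,
         3.90393209e+02],
       [-9.99921786e-01, -2.43292454e-03,  1.22679611e-02,
         4.72994455e+01],
       [ 1.17907479e-02,  1.43779924e-01,  9.89539444e-01,
         1.31831494e+03],
       [ 0.00000000e+00,  0.00000000e+00,  0.00000000e+00,
         1.00000000e+00]])}
{'fx': 347.51530792325235, 'fy': 347.51530792325235, 'cx': 316.8934342590186, 'cy': 240.90590341783255, 'tool_from_camera': array([[ 3.55577056e-04,  9.61147447e-01,  2.76035250e-01,
[... 242 characters left out ...]
00000000e+00,
         1.00000000e+00]])}
{'clock': 0.1, 'qpos': array([-1.38479583,  0.62924141,  0.03845234,  1.51827167, -0.02698346,
        0.99629532, -0.01997741]), 'qd': array([ 0.00016315, -0.00150059,  0.00130155, -0.00270895,  0.00134419,
        0.00088233,  0.00171788]), 'tau': array([ 2.69123724e-03, -5.64533365e+01,  1.23020992e+00, -1.93972868e+01,
        1.12890039e-02,  5.43668662e-03, -1.78198610e-05]), 'eef_pos': array([161.78628871, 628.96612252, 230.48793445]), 'tool_rot': array([-3.13989545e+00,  3.47904781e-05,  2.88981757e+00]), 'force': array([-0.09930303,  0.51227444, -0.66924262]), 'torque': array([0.04682469, 0.00995874, 0.03796847]), 'width': 85.52808526782368}
```

View pics/scene0.png

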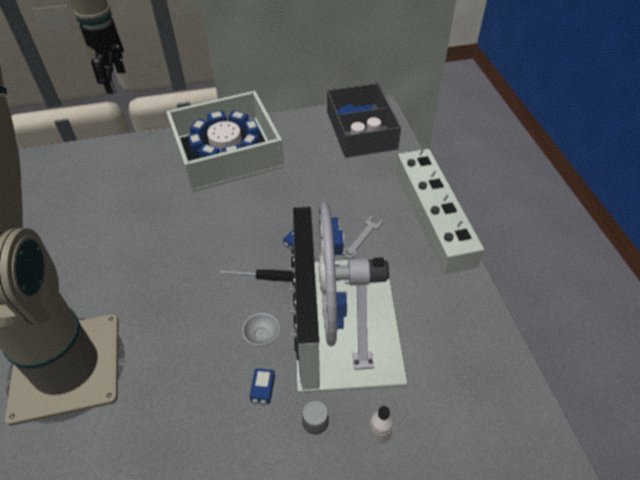

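View pics/top0.png

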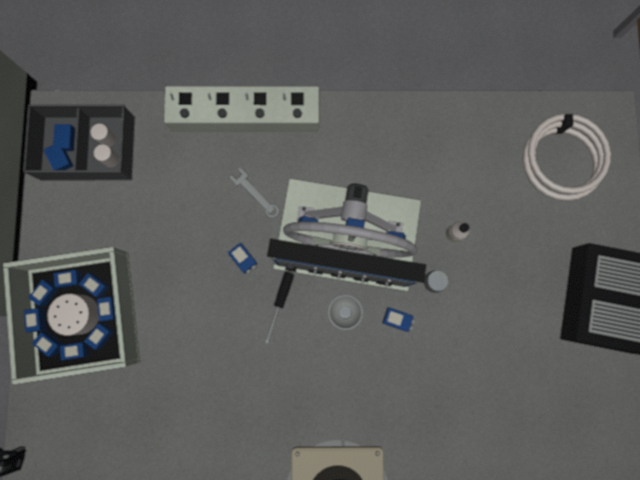

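Scene: guard seen edge-on at x≈305, with the ring just behind it. Top: plate far corners at about (288,179) and (421,199). Guard top corners at about (271,240), (426,263), (268,257), (424,281). The stem isn't visible from either camera.

```bash
cat > h.py <<'E'
import numpy as np, cv2
from scipy.spatial.transform import Rotation as R
from cell import ctrl, eyes
def ray(n,uv,T=None):
    c=eyes.calibration(n); P=c['pose'] if T is None else T@c['tool_from_camera']
    d=P[:3,:3]@np.array([(uv[0]-c['cx'])/c['fx'],-(uv[1]-c['cy'])/c['fy'],-1]); return P[:3,3],d
def on_z(n,uv,z,T=None):
    o,d=ray(n,uv,T); return o+d*(z-o[2])/d[2]
def proj(n,p,T=None):
    c=eyes.calibration(n); P=c['pose'] if T is None else T@c['tool_from_camera']
    q=np.linalg.inv(P)@np.append(p,1); return c['cx']-c['fx']*q[0]/q[2], c['cy']+c['fy']*q[1]/q[2]
def tool():
    s=ctrl.read_state(); T=np.eye(4); T[:3,:3]=R.from_euler('xyz',s['tool_rot']).as_matrix(); T[:3,3]=s['eef_pos']; return T,s
E
python3 - <<'E'
from h import *
loc=[((150,160),(288,179),14),((150,-160),(421,199),14),((-25,160),(271,240),202),((-25,-160),(426,263),202),((-61,160),(268,257),202),((-61,-160),(424,281),202)]
A=np.array([l[0] for l in loc],float); B=np.array([on_z('top',l[1],l[2])[:2] for l in loc])
print(B.round())
U,S,V=np.linalg.svd((A-A.mean(0)).T@(B-B.mean(0))); r=V.T@U.T
t=B.mean(0)-r@A.mean(0); print(t, np.degrees(np.arctan2(r[1,0],r[0,0])), (A@r.T+t-B).round(1))
im=cv2.imread('pics/top0.png')[165:305,250:450]
cv2.imwrite('pics/topc.png',cv2.resize(im,None,fx=4,fy=4,interpolation=3))
E
```

```text
[[ 717.  112.]
 [ 668. -205.]
 [ 544.  136.]
 [ 497. -175.]
 [ 510.  142.]
 [ 460. -170.]]
[544.7471369  -23.23316439] -8.852410608980605 [[ 0.6 -0.4]
 [ 0.7  0.8]
 [ 0.7  2.2]
 [-1.1 -2.5]
 [-0.4  2.1]
 [-0.6 -2.1]]
```

View pics/topc.png

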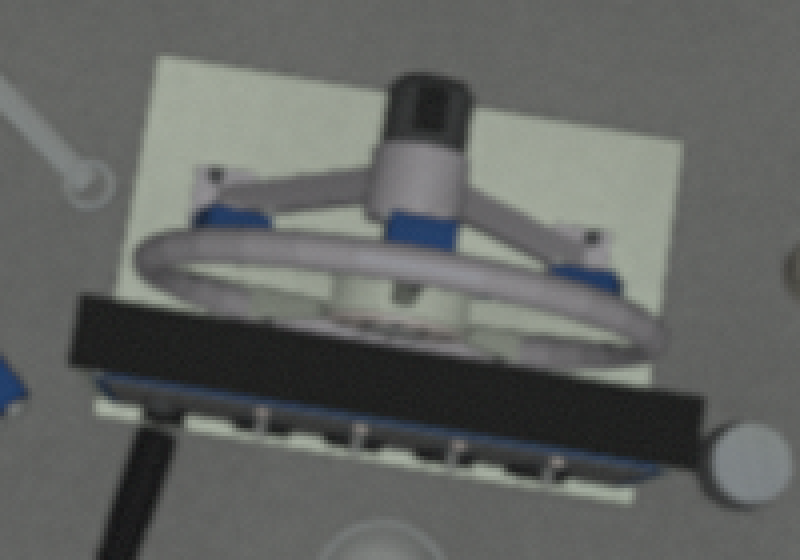

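The top crop shows one cassette almost at the top centre, crop (422,232), with its neighbours at about (235,218) and (588,280). Nothing sticks out at the ring's sides, so the stem is near straight down. Next I'll go to a tilted viewing pose over the guard.

```bash
cat >> h.py <<'E'
t0=np.array([544.7,-23.2,0]); hd=np.radians(-8.85)
W=R.from_euler('z',hd).as_matrix()   # stand axes in world
def st(p): return W@np.asarray(p,float)+t0
def pose(p,a,yaw=0):   # stand point, tilt deg below horizontal
    a=np.radians(a); z=np.array([np.cos(a),0,-np.sin(a)]); x=np.array([-np.sin(a),0,-np.cos(a)])
    M=W@R.from_euler('z',yaw,degrees=True).as_matrix()@np.c_[x,np.cross(z,x),z]; T=np.eye(4); T[:3,:3]=M; T[:3,3]=st(p); return T
def inc(T0,T):
    D=np.linalg.inv(T0)@T; return np.r_[D[:3,3]/10,R.from_matrix(D[:3,:3]).as_rotvec(degrees=True)].round(2)
E
python3 - <<'E'
from h import *
np.set_printoptions(suppress=True)
T,s=tool()
T1=T.copy(); T1[:3,3]=[380,420,420]; print(inc(T,T1))
T1=pose((-60,150,400),75);print(inc(T,T1))
T2=pose((-60,0,340),45);print(inc(T,T2))
E
```

```text
[-26.34 -14.83 -18.93  -0.     0.    -0.  ]
[-45.9  -39.3  -16.88  -0.83 -14.99  -5.53]
[-47.36 -54.22 -10.86  -2.28 -44.97  -5.25]
```

Emit:
move_arm([
  [0, 0, -5, 0, 0, 0],
  [-3, -2, -10, 0, 0, 0],
  [-7, -4, -14, 0, 0, 0],
  [-11, -6, -18, 0, 0, 0],
  [-15, -9, -18.9, 0, 0, 0],
  [-19, -11, -18.9, 0, 0, 0],
  [-23, -13, -18.9, 0, 0, 0],
  [-26, -15, -18.9, 0, 0, 0],
  [-29, -18, -18.5, 0, 0, 0],
  [-32, -22, -18.5, 0, -2, -1],
  [-35, -26, -18, 0, -5, -2],
  [-39, -30, -18, 0, -8, -3],
  [-42, -34, -17.5, -0.5, -11, -4],
  [-45.9, -39.3, -16.9, -0.8, -15, -5.5],
  [-45.9, -39.3, -16.9, -0.8, -15, -5.5],
  [-46, -43, -15.5, -1, -21, -5.5],
  [-46.5, -47, -14, -1.5, -27, -5.5],
  [-47, -50, -12.5, -2, -33, -5.4],
  [-47.4, -53, -11.5, -2.2, -39, -5.3],
  [-47.4, -54.2, -10.9, -2.3, -45, -5.3],
], grip=-1)

```text
clock: 2.1
eef_pos: [494.1, -7.8, 352.7]
tool_rot: [-3.107, 0.668, 2.975]
force: [0.6, -0.3, 0.0]
width: 0.2
```

```bash
python3 - <<'E'
from h import *
T,s=tool(); print(s['clock'],T.round(3).tolist(),s['width'],s['qpos'].round(2))
im=eyes.get_image('wrist')[:,:,::-1].copy(); cv2.imwrite('pics/w1.png',im)
for p in [(0,0,180),(0,0,310),(-25,160,202),(-25,-160,202)]: print(p,np.round(proj('wrist',st(p),T)))
np.save('T1.npy',T)
E
```

```text
2.1 [[-0.774, 0.187, 0.605, 494.127], [0.13, 0.982, -0.137, -7.765], [-0.62, -0.028, -0.784, 352.666], [0.0, 0.0, 0.0, 1.0]] 0.24815809983184403 [-0.55  0.02  0.32  2.33  1.01  0.32  0.26]
(0, 0, 180) [316. 146.]
(0, 0, 310) [311. 278.]
(-25, 160, 202) [528. 137.]
(-25, -160, 202) [112. 141.]
```

View pics/w1.png

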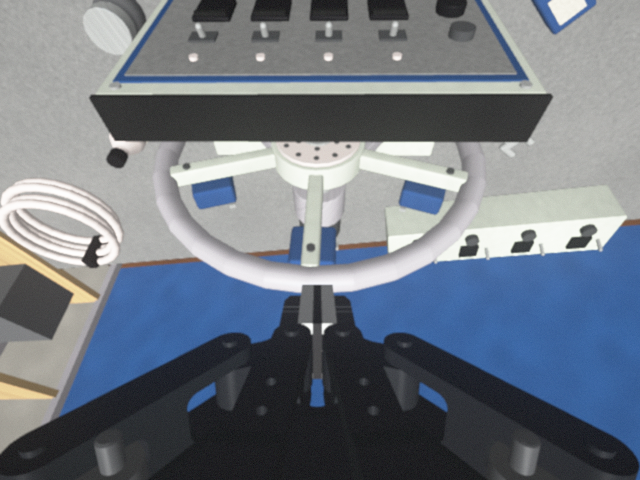

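Wrist view, upside down with the operator's right on the left: the hub is at (316,150). The top spoke's hole is at (311,247) and its neighbours' holes are at (178,172) and (450,178). There is no stem on the visible ring.

```bash
cat >> h.py <<'E'
def on_x(uv,T,x=-7):   # wrist pixel -> stand y,z on plane stand x
    o,d=ray('wrist',uv,T); o=W.T@(o-t0); d=W.T@d; return o+d*(x-o[0])/d[0]
def ang(p): return np.degrees(np.arctan2(-p[1],p[2]-180))
E
python3 - <<'E'
from h import *
T=np.load('T1.npy')
for uv in [(311,247),(178,172),(450,178),(316,150)]:
    p=on_x(uv,T); print(uv,p.round(1),ang(p).round(1),np.hypot(p[1],p[2]-180).round(1))
for a in (108,180,252):
    for r in (136,160):
        q=np.radians(a); u,v=proj('top',st((0,-r*np.sin(q),180+r*np.cos(q)))); print(a,r,(u-250)*4,(v-165)*4)
        print('  scene',proj('scene',st((0,-r*np.sin(q),180+r*np.cos(q)))))
T,s=tool(); print(s['clock'],s['eef_pos'],inc(T,pose((-60,0,340),45)))
for y in (40,-40): print(inc(T,pose((-50,y,330),45)))
E
```

```text
(311, 247) [-7.000e+00 -2.000e-01  2.905e+02] 0.1 110.5
(178, 172) [  -7.  -108.9  218.5] 70.5 115.5
(450, 178) [ -7.  102.5 226.6] -65.5 112.6
(316, 150) [ -7.    0.2 193.3] -1.0 13.3
108 136 633.9118031393818 350.61146971129335
  scene (np.float64(331.70660341546954), np.float64(343.49123107146636))
108 160 673.848017584663 358.5876034002322
  scene (np.float64(332.74914516415316), np.float64(356.60604210582403))
180 136 383.9789175286694 335.3944629422832
  scene (np.float64(326.2224265331474), np.float64(311.5196045673283))
180 160 381.76174781154054 340.3338368176453
  scene (np.float64(326.2351216547706), np.float64(317.54627528497826))
252 136 153.6319958960148 277.78424244588723
  scene (np.float64(321.42185983182054), np.float64(236.7310786308461))
252 160 112.2750094180733 273.4286147677892
  scene (np.float64(320.68352293056034), np.float64(230.98083241814635))
2.15 [493.91430426  -8.90534098 352.32561654] [ 1.36 -0.62  0.52 -2.65 -6.66 -0.36]
[ 1.23  3.44  1.74 -2.65 -6.66 -0.36]
[ 1.16 -4.55  2.11 -2.65 -6.66 -0.36]
```

Spokes read about 0°, 70° and -66°, so the stem is at about 180° and either way is equal. I'll turn clockwise: fingertip left of the top spoke, pushing right, in three pushes. First, the pre-entry pose.

```bash
python3 - <<'E'
from h import *
np.set_printoptions(suppress=True)
T,s=tool(); print(inc(T,pose((-65,35,305),45)))
E
```

```text
[ 3.95  2.96  2.8  -2.65 -6.66 -0.36]
```

Emit:
move_arm([
  [2, 1.5, 1.4, -1.3, -3.3, -0.2],
  [3.9, 3, 2.8, -2.6, -6.7, -0.4],
  [3.9, 3, 2.8, -2.6, -6.7, -0.4],
  [3.9, 3, 2.8, -2.6, -6.7, -0.4],
  [3.9, 3, 2.8, -2.6, -6.7, -0.4],
])

```text
clock: 2.65
eef_pos: [486.2, 3.5, 302.1]
tool_rot: [-3.006, 0.684, 3.052]
force: [0.0, -0.1, -0.5]
width: 0.1
```

```bash
python3 - <<'E'
from h import *
np.set_printoptions(suppress=True)
T,s=tool(); print(s['qpos'].round(2), W.T@(T[:3,3]-t0),(W.T@T[:3,:3]).round(2)); print(inc(T,pose((-65,35,305),45)))
E
```

```text
[ 0.15  0.15 -0.57  2.43  1.57  0.5  -0.37] [-61.8678713   17.34837339 302.06048609] [[-0.77  0.02  0.63]
 [-0.05  0.99 -0.09]
 [-0.63 -0.1  -0.77]]
[-0.03  1.72 -0.59 -5.27 -5.59  3.14]
```

```bash
python3 - <<'E'
from h import *
np.set_printoptions(suppress=True)
T,s=tool()
for p,a in [((-45,35,290),50),((-30,37,272),48),((-16,37,256),46),((-1,37,241),45)]: print(inc(T,pose(p,a)))
E
```

```text
[-0.63  1.92  1.83 -5.4  -0.6   2.91]
[-0.66  2.34  4.14 -5.35 -2.59  3.  ]
[-0.73  2.53  6.26 -5.29 -4.59  3.09]
[-0.94  2.72  8.36 -5.27 -5.59  3.14]
```

Emit:
move_arm([
  [-0.3, 1, 0.9, -2.7, -0.3, 1.5],
  [-0.6, 1.9, 1.8, -5.4, -0.6, 2.9],
  [-0.6, 1.9, 1.8, -5.4, -0.6, 2.9],
  [-0.6, 1.9, 1.8, -5.4, -0.6, 2.9],
  [-0.6, 2.1, 3, -5.4, -1.6, 3],
  [-0.7, 2.3, 4.1, -5.4, -2.6, 3],
  [-0.7, 2.4, 5.2, -5.3, -3.6, 3],
  [-0.7, 2.5, 6.3, -5.3, -4.6, 3.1],
  [-0.7, 2.5, 6.3, -5.3, -4.6, 3.1],
  [-0.7, 2.5, 6.3, -5.3, -4.6, 3.1],
])

```text
clock: 3.65
eef_pos: [536.1, 14.6, 256.8]
tool_rot: [-3.137, 0.765, 2.988]
force: [0.8, -0.4, -0.6]
width: -0.1
```

```bash
python3 - <<'E'
from h import *
np.set_printoptions(suppress=True)
T,s=tool(); print(s['qpos'].round(2), W.T@(T[:3,3]-t0),(W.T@T[:3,:3]).round(2));
for p,a in [((-1,37,241),45)]: print(inc(T,pose(p,a)))
im=eyes.get_image('wrist')[:,:,::-1].copy(); cv2.imwrite('pics/w2.png',im)
E
```

```text
[ 0.57  0.53 -1.19  2.47  1.92  0.92 -0.69] [-14.31309388  35.99141047 256.82389644] [[-0.72  0.    0.69]
 [-0.    1.   -0.  ]
 [-0.69 -0.   -0.72]]
[ 0.14  0.11  2.06 -0.21 -1.16  0.04]
```

View pics/w2.png

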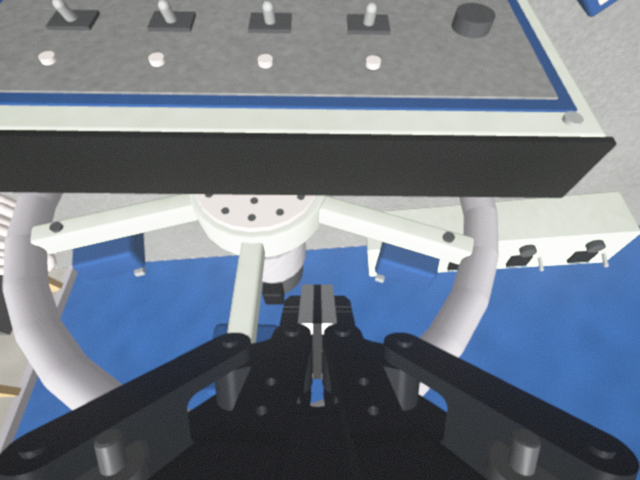

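The tip is at (317,300), clear in the gap left of the top spoke at (245,290). Going in.

Emit:
move_arm([
  [0, 0, 0.7, 0, -0.4, 0],
  [0, 0.1, 1.4, 0, -0.8, 0],
  [0.1, 0.1, 2, 0, -1.2, 0],
  [0.1, 0.1, 2, 0, -1.2, 0],
  [0.1, 0.1, 2, 0, -1.2, 0],
])

```text
clock: 4.2
eef_pos: [551.1, 14.3, 242.7]
tool_rot: [-3.138, 0.785, 2.988]
force: [0.4, -0.0, 0.7]
width: -0.2
```

```bash
cat >> h.py <<'E'
def sweep(f0,f1,n,r=70,x=-1,a=45):
    np.set_printoptions(suppress=True)
    T,s=tool(); print(s['clock'],s['qpos'].round(2),s['qd'].round(2),(W.T@(T[:3,3]-t0)).round(1),s['force'].round(1))
    for f in np.linspace(f0,f1,n):
        q=np.radians(f); print(round(f,1),inc(T,pose((x,-r*np.sin(q),180+r*np.cos(q)),a)).round(1).tolist())
E
python3 -c "
from h import *
sweep(-30,-2,8)"
```

```text
4.2 [ 0.57  0.64 -1.24  2.47  1.96  1.05 -0.7 ] [ 0.01 -0.02 -0.01 -0.    0.01  0.   -0.01] [  0.6  38.  242.7] [ 0.4 -0.   0.7]
-30.0 [0.2, -0.3, 0.0, -0.2, -0.0, 0.0]
-26.0 [0.1, -0.7, -0.1, -0.2, -0.0, 0.0]
-22.0 [-0.0, -1.2, -0.3, -0.2, -0.0, 0.0]
-18.0 [-0.2, -1.6, -0.4, -0.2, -0.0, 0.0]
-14.0 [-0.3, -2.1, -0.5, -0.2, -0.0, 0.0]
-10.0 [-0.3, -2.6, -0.6, -0.2, -0.0, 0.0]
-6.0 [-0.4, -3.1, -0.6, -0.2, -0.0, 0.0]
-2.0 [-0.4, -3.6, -0.6, -0.2, -0.0, 0.0]
```

Emit:
move_arm([
  [0, -0.5, 0, 0, 0, 0],
  [0, -1, -0.2, 0, 0, 0],
  [-0.1, -1.4, -0.4, 0, 0, 0],
  [-0.2, -1.8, -0.4, 0, 0, 0],
  [-0.3, -2.2, -0.5, 0, 0, 0],
  [-0.3, -2.6, -0.6, 0, 0, 0],
  [-0.4, -3.1, -0.6, 0, 0, 0],
  [-0.4, -3.1, -0.6, 0, 0, 0],
])

```text
clock: 5.0
eef_pos: [548.9, -17.9, 252.0]
tool_rot: [-3.138, 0.783, 2.984]
force: [-0.6, -0.8, 0.5]
width: -0.1
```

```bash
python3 -c "
from h import *
sweep(-6,48,19)"
```

```text
5.0 [ 0.68  0.6  -1.25  2.47  1.99  0.96 -0.65] [-0.01  0.    0.01 -0.01 -0.    0.02 -0.01] [  3.3   5.9 252. ] [-0.6 -0.8  0.5]
-6.0 [0.5, 0.1, -0.1, -0.3, -0.1, -0.1]
-3.0 [0.5, -0.2, -0.2, -0.3, -0.1, -0.1]
0.0 [0.4, -0.6, -0.2, -0.3, -0.1, -0.1]
3.0 [0.4, -1.0, -0.2, -0.3, -0.1, -0.1]
6.0 [0.5, -1.3, -0.1, -0.3, -0.1, -0.1]
9.0 [0.5, -1.7, -0.1, -0.3, -0.1, -0.1]
12.0 [0.6, -2.0, -0.0, -0.3, -0.1, -0.1]
15.0 [0.6, -2.4, 0.0, -0.3, -0.1, -0.1]
18.0 [0.7, -2.8, 0.1, -0.3, -0.1, -0.1]
21.0 [0.8, -3.1, 0.2, -0.3, -0.1, -0.1]
24.0 [0.9, -3.4, 0.3, -0.3, -0.1, -0.1]
27.0 [1.0, -3.8, 0.4, -0.3, -0.1, -0.1]
30.0 [1.1, -4.1, 0.5, -0.3, -0.1, -0.1]
33.0 [1.2, -4.4, 0.7, -0.3, -0.1, -0.1]
36.0 [1.4, -4.7, 0.8, -0.3, -0.1, -0.1]
39.0 [1.5, -5.0, 1.0, -0.3, -0.1, -0.1]
42.0 [1.7, -5.3, 1.1, -0.3, -0.1, -0.1]
45.0 [1.9, -5.5, 1.3, -0.3, -0.1, -0.1]
48.0 [2.1, -5.8, 1.5, -0.3, -0.1, -0.1]
```

```bash
python3 -c "
from h import *
sweep(-6,42,17,a=51,x=-2)"
```

```text
5.0 [ 0.68  0.6  -1.25  2.47  1.99  0.96 -0.65] [-0.01  0.    0.01 -0.01 -0.    0.02 -0.01] [  3.3   5.9 252. ] [-0.6 -0.8  0.5]
-6.0 [0.6, 0.1, -0.2, -0.3, 5.9, -0.1]
-3.0 [0.5, -0.2, -0.2, -0.3, 5.9, -0.1]
0.0 [0.5, -0.6, -0.2, -0.3, 5.9, -0.1]
3.0 [0.5, -1.0, -0.2, -0.3, 5.9, -0.1]
6.0 [0.5, -1.3, -0.2, -0.3, 5.9, -0.1]
9.0 [0.6, -1.7, -0.2, -0.3, 5.9, -0.1]
12.0 [0.6, -2.0, -0.1, -0.3, 5.9, -0.1]
15.0 [0.7, -2.4, -0.0, -0.3, 5.9, -0.1]
18.0 [0.8, -2.8, 0.0, -0.3, 5.9, -0.1]
21.0 [0.8, -3.1, 0.1, -0.3, 5.9, -0.1]
24.0 [0.9, -3.4, 0.2, -0.3, 5.9, -0.1]
27.0 [1.0, -3.8, 0.3, -0.3, 5.9, -0.1]
30.0 [1.2, -4.1, 0.4, -0.3, 5.9, -0.1]
33.0 [1.3, -4.4, 0.6, -0.3, 5.9, -0.1]
36.0 [1.4, -4.7, 0.7, -0.3, 5.9, -0.1]
39.0 [1.6, -5.0, 0.9, -0.3, 5.9, -0.1]
42.0 [1.8, -5.3, 1.1, -0.3, 5.9, -0.1]
```

Emit:
move_arm([
  [0.3, 0, -0.1, 0, 3, 0],
  [0.6, 0.1, -0.2, -0.3, 5.9, 0],
  [0.6, 0.1, -0.2, -0.3, 5.9, 0],
  [0.5, -0.2, -0.2, -0.3, 5.9, 0],
  [0.5, -0.6, -0.2, -0.3, 5.9, 0],
  [0.5, -1, -0.2, -0.3, 5.9, 0],
  [0.5, -1.3, -0.2, -0.3, 5.9, 0],
  [0.6, -1.7, -0.2, -0.3, 5.9, 0],
  [0.6, -2, -0.1, -0.3, 5.9, 0],
  [0.7, -2.4, 0, -0.3, 5.9, 0],
  [0.8, -2.8, 0, -0.3, 5.9, 0],
  [0.8, -3.1, 0.1, -0.3, 5.9, 0],
  [0.9, -3.4, 0.2, -0.3, 5.9, 0],
  [1, -3.8, 0.3, -0.3, 5.9, 0],
  [1, -3.8, 0.3, -0.3, 5.9, 0],
])

```text
clock: 6.5
eef_pos: [538.1, -54.5, 242.6]
tool_rot: [3.14, 0.68, 2.984]
force: [-0.9, 1.3, -0.4]
width: 0.0
```

```bash
python3 -c "
from h import *
sweep(27,57,11,a=51,x=-2)
cv2.imwrite('pics/w3.png',eyes.get_image('wrist')[:,:,::-1])"
```

```text
6.5 [ 0.83  0.56 -1.23  2.41  1.9   0.75 -0.44] [-0.   -0.01  0.   -0.01 -0.01  0.01  0.  ] [ -1.7 -31.9 242.6] [-0.9  1.3 -0.4]
27.0 [0.0, 0.0, 0.0, -0.0, -0.0, -0.1]
30.0 [0.1, -0.3, 0.1, -0.0, -0.0, -0.1]
33.0 [0.3, -0.6, 0.3, -0.0, -0.0, -0.1]
36.0 [0.4, -0.9, 0.4, -0.0, -0.0, -0.1]
39.0 [0.5, -1.2, 0.6, -0.0, -0.0, -0.1]
42.0 [0.7, -1.5, 0.8, -0.0, -0.0, -0.1]
45.0 [0.8, -1.8, 1.0, -0.0, -0.0, -0.1]
48.0 [1.0, -2.0, 1.2, -0.0, -0.0, -0.1]
51.0 [1.2, -2.2, 1.4, -0.0, -0.0, -0.1]
54.0 [1.4, -2.5, 1.6, -0.0, -0.0, -0.1]
57.0 [1.6, -2.7, 1.9, -0.0, -0.0, -0.1]
```

View pics/w3.png

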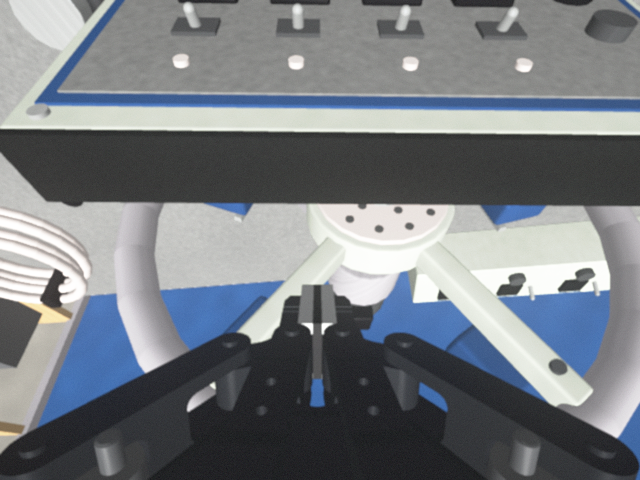

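The rotor is turning: the pushed spoke runs to the fingertip at (300,290), and the next spoke's hole is at (558,366). Continuing this push.

Emit:
move_arm([
  [0.1, -0.3, 0.1, 0, 0, 0],
  [0.3, -0.6, 0.3, 0, 0, 0],
  [0.4, -0.9, 0.4, 0, 0, 0],
  [0.5, -1.2, 0.6, 0, 0, 0],
  [0.7, -1.5, 0.8, 0, 0, 0],
  [0.8, -1.8, 1, 0, 0, 0],
  [1, -2, 1.2, 0, 0, 0],
  [1.2, -2.2, 1.4, 0, 0, 0],
  [1.4, -2.5, 1.6, 0, 0, 0],
  [1.4, -2.5, 1.6, 0, 0, 0],
])

```text
clock: 7.55
eef_pos: [532.9, -78.8, 220.7]
tool_rot: [3.139, 0.679, 2.984]
force: [0.2, 0.6, -0.0]
width: 0.2
```

```bash
python3 -c "
from h import *
T3=pose((-2,-31.9,242.6),51); p=on_x((558,366),T3); print(p,ang(p))
sweep(54,54,1,a=51,x=-2)
T,s=tool()
def P(p,a=51): print(p,inc(T,pose(p,a)).round(1).tolist())
for f,r,x in [(50,70,-2),(50,75,-30),(40,110,-60),(0,122,-60),(-36,110,-60),(-37,80,-30),(-37,70,-2)]:
  q=np.radians(f); P((x,-r*np.sin(q),180+r*np.cos(q)))
"
```

```text
[ -7.          61.84664557 271.38634483] -34.0885797614996
7.55 [ 0.87  0.63 -1.21  2.44  2.    0.78 -0.47] [-0.   -0.01  0.   -0.01 -0.01  0.    0.  ] [ -3.1 -56.8 220.7] [ 0.2  0.6 -0. ]
54.0 [-0.1, 0.0, 0.0, 0.0, -0.1, -0.1]
(-2, np.float64(-53.62311101832846), np.float64(224.99513267805776)) [-0.4, 0.3, -0.3, 0.0, -0.1, -0.1]
(-30, np.float64(-57.45333323392335), np.float64(228.20907072649044)) [1.6, -0.1, -2.3, 0.0, -0.1, -0.1]
(-60, np.float64(-70.70663706551932), np.float64(264.26488874308757)) [1.7, -1.4, -7.0, 0.0, -0.1, -0.1]
(-60, np.float64(-0.0), np.float64(302.0)) [-0.7, 5.7, -9.9, 0.0, -0.1, -0.1]
(-60, np.float64(64.65637775217205), np.float64(268.9918693812442)) [1.4, 12.1, -7.3, 0.0, -0.1, -0.1]
(-30, np.float64(48.145201852163865), np.float64(243.89084080378342)) [0.7, 10.5, -3.5, 0.0, -0.1, -0.1]
(-2, np.float64(42.12705162064338), np.float64(235.9044857033105)) [-1.0, 9.9, -1.1, 0.0, -0.1, -0.1]
```

Emit:
move_arm([
  [-0.2, 0.3, -0.3, 0, 0, 0],
  [-0.2, 0.4, -2, 0, 0, 0],
  [-0.3, 0.4, -4, 0, 0, 0],
  [-0.5, 0.5, -6, 0, 0, 0],
  [-1, 1, -7.5, 0, 0, 0],
  [-1, 3, -7.5, 0, 0, 0],
  [-1, 5, -7.5, 0, 0, 0],
  [-1, 7, -7.5, 0, 0, 0],
  [-1, 9, -7.5, 0, 0, 0],
  [-1, 9.9, -7.5, 0, 0, 0],
  [-1, 9.9, -7.5, 0, 0, 0],
  [-1, 9.9, -7.5, 0, 0, 0],
])

```text
clock: 8.75
eef_pos: [509.6, 25.6, 286.5]
tool_rot: [3.139, 0.68, 2.986]
force: [0.1, -0.1, 0.0]
width: -0.2
```

```bash
python3 -c "
from h import *
sweep(-36,-36,1,a=51,x=-2)
T,s=tool();np.save('T4.npy',T);print((W.T@T[:3,:3]).round(2))
cv2.imwrite('pics/w4.png',eyes.get_image('wrist')[:,:,::-1])"
```

```text
8.75 [ 0.65  0.36 -1.21  2.4   1.65  0.69 -0.45] [ 0.02  0.    0.    0.01  0.    0.   -0.  ] [-42.2  42.8 286.5] [ 0.1 -0.1  0. ]
-36.0 [0.0, -0.2, 6.4, 0.1, -0.0, -0.1]
[[-0.78  0.    0.63]
 [ 0.    1.    0.  ]
 [-0.63  0.   -0.78]]
```

View pics/w4.png

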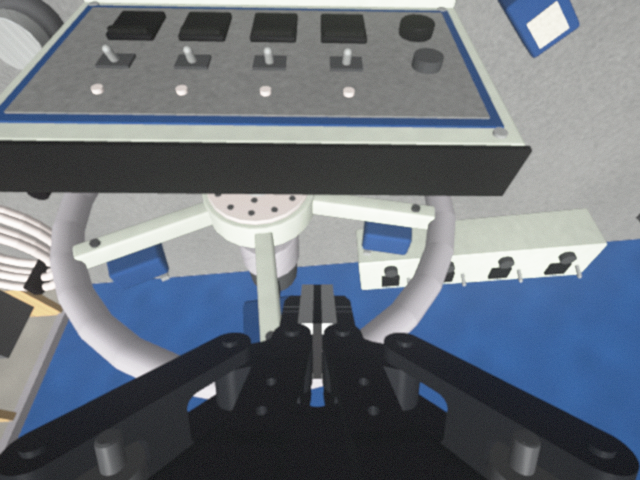

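Spoke holes show at (95,243), (269,337) and (416,208). The next spoke is just left of the top and the finger is clear of it. Enter and push again.

Emit:
move_arm([
  [0, 0, 2, 0, 0, 0],
  [0, 0, 4, 0, 0, 0],
  [0, -0.1, 5.4, 0, 0, 0],
  [0, -0.2, 6.4, 0, 0, 0],
  [0, -0.2, 6.4, 0, 0, 0],
])

```text
clock: 9.3
eef_pos: [549.1, 16.9, 235.4]
tool_rot: [3.138, 0.678, 2.984]
force: [-1.2, 0.0, -0.3]
width: 0.3
```

```bash
python3 -c "
from h import *
T=np.load('T4.npy')
for uv in [(95,243),(269,337),(416,208)]: p=on_x(uv,T); print(ang(p),np.hypot(p[1],p[2]-180))
sweep(-33,24,20,a=51,x=-2)"
```

```text
63.08175622714731 108.5132855296701
-8.878883511984787 110.85266377278981
-79.34982353943195 111.25549695233565
9.3 [ 0.56  0.56 -1.13  2.39  1.84  0.83 -0.57] [ 0.   -0.04 -0.03  0.01 -0.02 -0.02  0.01] [ -1.8  40.3 235.4] [-1.2  0.  -0.3]
-33.0 [-0.2, -0.2, -0.3, 0.1, -0.2, -0.2]
-30.0 [-0.3, -0.5, -0.4, 0.1, -0.2, -0.2]
-27.0 [-0.4, -0.8, -0.6, 0.1, -0.2, -0.2]
-24.0 [-0.5, -1.2, -0.7, 0.1, -0.2, -0.2]
-21.0 [-0.6, -1.5, -0.8, 0.1, -0.2, -0.2]
-18.0 [-0.7, -1.9, -0.9, 0.1, -0.2, -0.2]
-15.0 [-0.8, -2.2, -1.0, 0.1, -0.2, -0.2]
-12.0 [-0.8, -2.6, -1.0, 0.1, -0.2, -0.2]
-9.0 [-0.9, -2.9, -1.1, 0.1, -0.2, -0.2]
-6.0 [-0.9, -3.3, -1.1, 0.1, -0.2, -0.2]
-3.0 [-0.9, -3.7, -1.1, 0.1, -0.2, -0.2]
0.0 [-0.9, -4.0, -1.2, 0.1, -0.2, -0.2]
3.0 [-0.9, -4.4, -1.1, 0.1, -0.2, -0.2]
6.0 [-0.9, -4.8, -1.1, 0.1, -0.2, -0.2]
9.0 [-0.9, -5.1, -1.1, 0.1, -0.2, -0.2]
12.0 [-0.8, -5.5, -1.0, 0.1, -0.2, -0.2]
15.0 [-0.8, -5.8, -1.0, 0.1, -0.2, -0.2]
18.0 [-0.7, -6.2, -0.9, 0.1, -0.2, -0.2]
21.0 [-0.6, -6.5, -0.8, 0.1, -0.2, -0.2]
24.0 [-0.5, -6.9, -0.7, 0.1, -0.2, -0.2]
```

Emit:
move_arm([
  [-0.2, -0.2, -0.3, 0, 0, 0],
  [-0.3, -0.5, -0.4, 0, 0, 0],
  [-0.4, -0.8, -0.6, 0, 0, 0],
  [-0.5, -1.2, -0.7, 0, 0, 0],
  [-0.6, -1.5, -0.8, 0, 0, 0],
  [-0.7, -1.9, -0.9, 0, 0, 0],
  [-0.8, -2.2, -1, 0, 0, 0],
  [-0.8, -2.6, -1, 0, 0, 0],
  [-0.9, -2.9, -1.1, 0, 0, 0],
  [-0.9, -3.3, -1.1, 0, 0, 0],
  [-0.9, -3.7, -1.1, 0, 0, 0],
  [-0.9, -4, -1.2, 0, 0, 0],
  [-0.9, -4.4, -1.1, 0, 0, 0],
  [-0.9, -4.8, -1.1, 0, 0, 0],
  [-0.9, -5.1, -1.1, 0, 0, 0],
  [-0.8, -5.5, -1, 0, 0, 0],
  [-0.8, -5.8, -1, 0, 0, 0],
  [-0.7, -6.2, -0.9, 0, 0, 0],
  [-0.6, -6.5, -0.8, 0, 0, 0],
  [-0.5, -6.9, -0.7, 0, 0, 0],
])

```text
clock: 11.3
eef_pos: [538.3, -49.9, 245.1]
tool_rot: [3.138, 0.68, 2.986]
force: [0.0, 3.4, -0.6]
width: -0.2
```

```bash
python3 -c "
from h import *
sweep(27,54,10,a=51,x=-2)"
```

```text
11.3 [ 0.78  0.51 -1.14  2.41  1.92  0.69 -0.48] [ 0.11  0.04  0.    0.03  0.11 -0.02 -0.01] [ -2.2 -27.4 245.1] [ 0.   3.4 -0.6]
27.0 [0.2, -0.4, 0.2, 0.2, -0.0, -0.0]
30.0 [0.3, -0.8, 0.4, 0.2, -0.0, -0.0]
33.0 [0.4, -1.1, 0.5, 0.2, -0.0, -0.0]
36.0 [0.5, -1.4, 0.7, 0.2, -0.0, -0.0]
39.0 [0.7, -1.7, 0.8, 0.2, -0.0, -0.0]
42.0 [0.8, -2.0, 1.0, 0.2, -0.0, -0.0]
45.0 [1.0, -2.2, 1.2, 0.2, -0.0, -0.0]
48.0 [1.1, -2.5, 1.4, 0.2, -0.0, -0.0]
51.0 [1.3, -2.7, 1.6, 0.2, -0.0, -0.0]
54.0 [1.5, -2.9, 1.9, 0.2, -0.0, -0.0]
```

Emit:
move_arm([
  [0.2, -0.4, 0.2, 0, 0, 0],
  [0.3, -0.8, 0.4, 0, 0, 0],
  [0.4, -1.1, 0.5, 0, 0, 0],
  [0.5, -1.4, 0.7, 0, 0, 0],
  [0.7, -1.7, 0.8, 0, 0, 0],
  [0.8, -2, 1, 0, 0, 0],
  [1, -2.2, 1.2, 0, 0, 0],
  [1.1, -2.5, 1.4, 0, 0, 0],
  [1.3, -2.7, 1.6, 0, 0, 0],
  [1.5, -2.9, 1.9, 0, 0, 0],
  [1.5, -2.9, 1.9, 0, 0, 0],
])

```text
clock: 12.4
eef_pos: [533.6, -80.2, 219.9]
tool_rot: [3.14, 0.679, 2.984]
force: [-0.6, -0.1, 0.9]
width: 0.1
```

Emit:
move_arm([
  [-0.2, 0.3, -0.3, 0, 0, 0],
  [-0.2, 0.4, -2, 0, 0, 0],
  [-0.3, 0.4, -4, 0, 0, 0],
  [-0.5, 0.5, -6, 0, 0, 0],
  [-1, 1, -7.5, 0, 0, 0],
  [-1, 3, -7.5, 0, 0, 0],
  [-1, 5, -7.5, 0, 0, 0],
  [-1, 7, -7.5, 0, 0, 0],
  [-1, 9, -7.5, 0, 0, 0],
  [-1, 9.7, -7.5, 0, 0, 0],
  [-1, 9.7, -7.5, 0, 0, 0],
  [-1, 9.7, -7.5, 0, 0, 0],
])

```text
clock: 13.6
eef_pos: [509.8, 22.1, 285.6]
tool_rot: [3.14, 0.68, 2.985]
force: [-0.5, -0.4, 0.7]
width: 0.2
```

```bash
python3 -c "
from h import *
sweep(-36,-36,1,a=51,x=-2)
T,s=tool();np.save('T5.npy',T);print((W.T@T[:3,:3]).round(2))
cv2.imwrite('pics/w5.png',eyes.get_image('wrist')[:,:,::-1])"
```

```text
13.6 [ 0.64  0.34 -1.17  2.4   1.67  0.66 -0.46] [ 0.02  0.    0.    0.01  0.   -0.   -0.  ] [-41.5  39.4 285.6] [-0.5 -0.4  0.7]
-36.0 [0.0, 0.2, 6.3, 0.0, -0.0, -0.1]
[[-0.78  0.    0.63]
 [ 0.    1.    0.  ]
 [-0.63  0.   -0.78]]
```

View pics/w5.png

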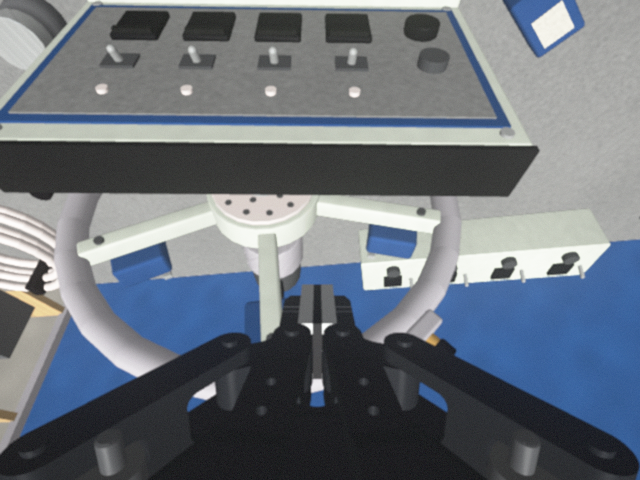

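The stem shows at (425,325) with its cap at (442,345), upper left for the operator, which confirms the count. Spoke holes are at (98,240) and (420,212). Entering for the last push.

Emit:
move_arm([
  [0, 0, 2, 0, 0, 0],
  [0, 0, 4, 0, 0, 0],
  [0, 0.1, 5.4, 0, 0, 0],
  [0, 0.2, 6.3, 0, 0, 0],
  [0, 0.2, 6.3, 0, 0, 0],
])

```text
clock: 14.15
eef_pos: [549.3, 18.2, 235.5]
tool_rot: [3.138, 0.678, 2.984]
force: [-0.7, 1.0, 0.6]
width: 0.0
```

```bash
python3 -c "
from h import *
T=np.load('T5.npy')
for uv in [(98,240),(420,212)]: p=on_x(uv,T); print(ang(p),np.hypot(p[1],p[2]-180))
sweep(-33,21,19,a=51,x=-2)"
```

```text
64.88322180604828 109.04056193537598
-77.60622199161037 110.2701361099036
14.15 [ 0.54  0.54 -1.1   2.39  1.85  0.81 -0.58] [ 0.   -0.04 -0.02  0.01 -0.02 -0.02  0.01] [ -1.8  41.6 235.5] [-0.7  1.   0.6]
-33.0 [-0.2, -0.4, -0.3, 0.1, -0.2, -0.2]
-30.0 [-0.3, -0.7, -0.4, 0.1, -0.2, -0.2]
-27.0 [-0.4, -1.0, -0.6, 0.1, -0.2, -0.2]
-24.0 [-0.5, -1.3, -0.7, 0.1, -0.2, -0.2]
-21.0 [-0.6, -1.6, -0.8, 0.1, -0.2, -0.2]
-18.0 [-0.7, -2.0, -0.9, 0.1, -0.2, -0.2]
-15.0 [-0.8, -2.4, -1.0, 0.1, -0.2, -0.2]
-12.0 [-0.8, -2.7, -1.0, 0.1, -0.2, -0.2]
-9.0 [-0.8, -3.1, -1.1, 0.1, -0.2, -0.2]
-6.0 [-0.9, -3.4, -1.1, 0.1, -0.2, -0.2]
-3.0 [-0.9, -3.8, -1.1, 0.1, -0.2, -0.2]
0.0 [-0.9, -4.2, -1.2, 0.1, -0.2, -0.2]
3.0 [-0.9, -4.5, -1.1, 0.1, -0.2, -0.2]
6.0 [-0.9, -4.9, -1.1, 0.1, -0.2, -0.2]
9.0 [-0.9, -5.3, -1.1, 0.1, -0.2, -0.2]
12.0 [-0.8, -5.6, -1.0, 0.1, -0.2, -0.2]
15.0 [-0.8, -6.0, -1.0, 0.1, -0.2, -0.2]
18.0 [-0.7, -6.3, -0.9, 0.1, -0.2, -0.2]
21.0 [-0.6, -6.7, -0.8, 0.1, -0.2, -0.2]
```

Emit:
move_arm([
  [-0.2, -0.4, -0.3, 0, 0, 0],
  [-0.3, -0.7, -0.4, 0, 0, 0],
  [-0.4, -1, -0.6, 0, 0, 0],
  [-0.5, -1.3, -0.7, 0, 0, 0],
  [-0.6, -1.6, -0.8, 0, 0, 0],
  [-0.7, -2, -0.9, 0, 0, 0],
  [-0.8, -2.4, -1, 0, 0, 0],
  [-0.8, -2.7, -1, 0, 0, 0],
  [-0.8, -3.1, -1.1, 0, 0, 0],
  [-0.9, -3.4, -1.1, 0, 0, 0],
  [-0.9, -3.8, -1.1, 0, 0, 0],
  [-0.9, -4.2, -1.2, 0, 0, 0],
  [-0.9, -4.5, -1.1, 0, 0, 0],
  [-0.9, -4.9, -1.1, 0, 0, 0],
  [-0.9, -5.3, -1.1, 0, 0, 0],
  [-0.8, -5.6, -1, 0, 0, 0],
  [-0.8, -6, -1, 0, 0, 0],
  [-0.7, -6.3, -0.9, 0, 0, 0],
  [-0.7, -6.3, -0.9, 0, 0, 0],
])

```text
clock: 16.05
eef_pos: [539.3, -44.6, 247.6]
tool_rot: [3.14, 0.68, 2.984]
force: [-0.3, 0.7, 0.3]
width: 0.2
```

```bash
python3 -c "
from h import *
sweep(18,28,11,a=51,x=-2)
T,s=tool();np.save('T6.npy',T)
im=eyes.get_image('wrist')[:,:,::-1]
tp=eyes.get_image('top')[:,:,::-1][195:285,290:440]
cv2.imwrite('pics/w6.png',im); cv2.imwrite('pics/t6.png',eyes.get_image('top')[:,:,::-1])
a=cv2.resize(im[180:420],None,fx=1.25,fy=1.25); b=cv2.resize(tp,None,fx=3.3,fy=3.3,interpolation=3)
c=np.zeros((600,800,3),np.uint8); c[:300]=a[:300]; c[300:300+b.shape[0],:b.shape[1]]=b[:300]
cv2.imwrite('pics/c6.png',c)"
```

```text
16.05 [ 0.75  0.49 -1.11  2.41  1.91  0.67 -0.49] [-0.01 -0.   -0.   -0.   -0.01  0.    0.  ] [ -2.  -21.9 247.6] [-0.3  0.7  0.3]
18.0 [0.1, 0.0, 0.1, -0.0, -0.0, -0.1]
19.0 [0.1, -0.1, 0.1, -0.0, -0.0, -0.1]
20.0 [0.1, -0.2, 0.1, -0.0, -0.0, -0.1]
21.0 [0.1, -0.3, 0.2, -0.0, -0.0, -0.1]
22.0 [0.2, -0.4, 0.2, -0.0, -0.0, -0.1]
23.0 [0.2, -0.5, 0.2, -0.0, -0.0, -0.1]
24.0 [0.2, -0.6, 0.3, -0.0, -0.0, -0.1]
25.0 [0.3, -0.8, 0.3, -0.0, -0.0, -0.1]
26.0 [0.3, -0.9, 0.4, -0.0, -0.0, -0.1]
27.0 [0.3, -1.0, 0.4, -0.0, -0.0, -0.1]
28.0 [0.4, -1.1, 0.4, -0.0, -0.0, -0.1]
```

View pics/c6.png

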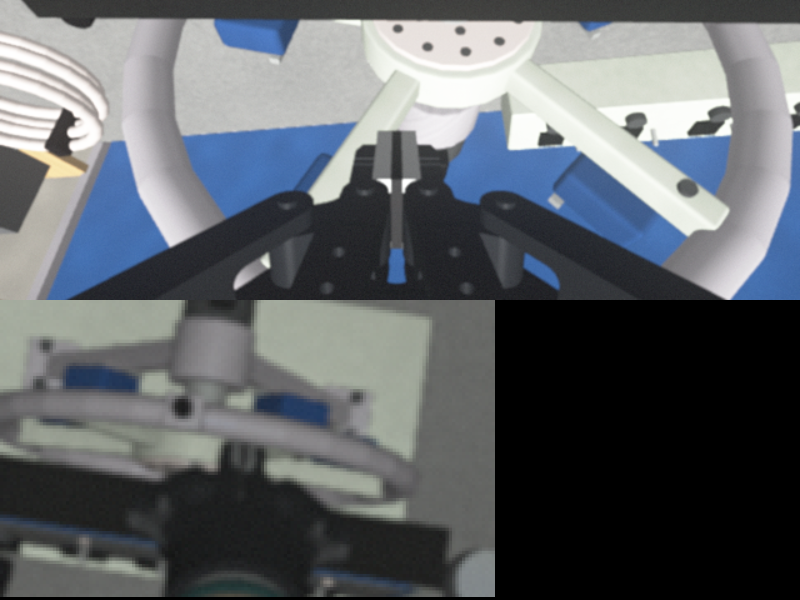

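Composite: the right-hand spoke's hole is at wrist pixel (549.6,329.6), and the cap is at (345.2,227.4) in the top view, still slightly left of centre.

```bash
python3 -c "
from h import *
T=np.load('T6.npy')
p=on_x((549.6,329.6),T); print(p,ang(p)+36)
for a in (-10,-7,-4,0):
  q=np.radians(a); print(a,proj('top',st((0,-160*np.sin(q),180+160*np.cos(q)))))
"
```

```text
[ -7.          74.03425102 261.88722204] -6.116739465990939
-10 (np.float64(339.4624440649251), np.float64(226.62697861892352))
-7 (np.float64(344.10582892410133), np.float64(227.21391700300694))
-4 (np.float64(348.77680428953397), np.float64(227.84559209069783))
0 (np.float64(355.0151079363539), np.float64(228.75316619365577))
```

Emit:
move_arm([
  [0.1, -0.2, 0.1, 0, 0, 0],
  [0.1, -0.4, 0.2, 0, 0, 0],
  [0.2, -0.55, 0.2, 0, 0, 0],
  [0.2, -0.68, 0.3, 0, 0, 0],
  [0.2, -0.68, 0.3, 0, 0, 0],
  [0.2, -0.68, 0.3, 0, 0, 0],
])

```text
clock: 16.8
eef_pos: [538.6, -50.2, 244.0]
tool_rot: [3.138, 0.679, 2.985]
force: [-1.4, 1.0, 0.8]
width: 0.1
```

Emit:
move_arm([
  [0, 0.3, -0.1, 0, 0, 0],
  [0, 0.3, -0.4, 0, 0, 0],
  [-0.1, 0.3, -2.5, 0, 0, 0],
  [-0.2, 0.3, -5, 0, 0, 0],
  [-0.3, 0.3, -7, 0, 0, 0],
  [-0.3, 0.3, -7, 0, 0, 0],
  [-0.3, 0.3, -7, 0, 0, 0],
  [-0.3, 0.3, -7, 0, 0, 0],
])

```text
clock: 17.6
eef_pos: [498.1, -41.0, 300.0]
tool_rot: [3.138, 0.679, 2.985]
force: [-0.1, -0.1, 0.4]
width: 0.2
```

```bash
python3 -c "
from h import *
sweep(24,24,1,a=51,x=-2)
T,s=tool();np.save('T7.npy',T)
im=eyes.get_image('wrist')[:,:,::-1]
tp=eyes.get_image('top')[:,:,::-1][170:250,290:410]
a=cv2.resize(im[150:390],None,fx=1.25,fy=1.25); b=cv2.resize(tp,None,fx=3.75,fy=3.75,interpolation=3)
c=np.zeros((600,800,3),np.uint8); c[:300]=a; c[300:,:450]=b
cv2.imwrite('pics/c7.png',c)"
```

```text
17.6 [ 0.88  0.24 -1.13  2.42  1.72  0.42 -0.33] [-0.    0.02 -0.   -0.   -0.01 -0.    0.  ] [-43.3 -24.7 300. ] [-0.1 -0.1  0.4]
24.0 [0.3, -0.4, 7.0, 0.1, -0.1, -0.1]
```

View pics/c7.png

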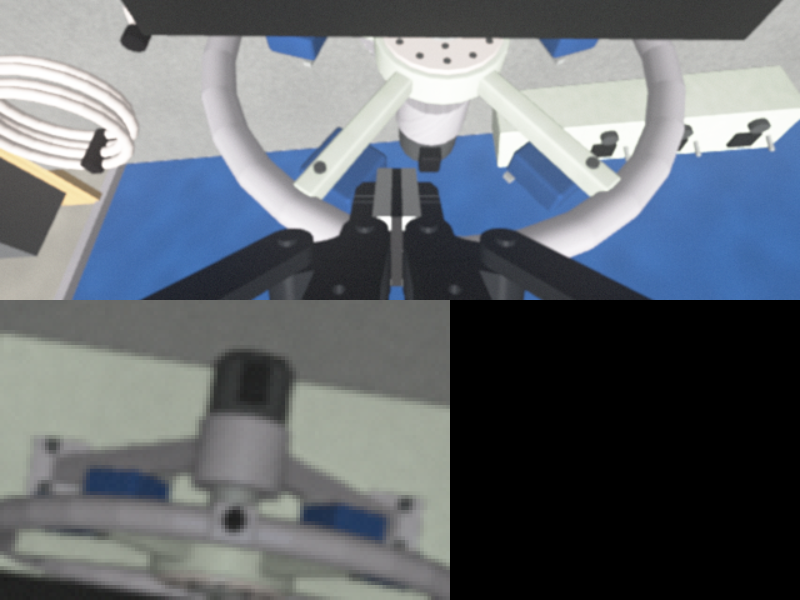

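Composite: spoke holes at wrist (256,283.6) and (474.4,279.6); cap at top-view (352.1,228.7), almost in line with the axle.

```bash
python3 -c "
from h import *
T=np.load('T7.npy')
P=[]
for uv in [(256,283.6),(474.4,279.6)]:
  p=on_x(uv,T); P.append(p); print(p.round(1),ang(p))
d=P[0]-P[1]; print('chord tilt (cw deg)',np.degrees(np.arctan2(-d[2],-d[1])))
for p in [(0,0,321),(118,0,206),(80,0,206),(0,0,340)]: print(p,proj('top',st(p)))
im=cv2.imread('pics/c7.png')[300:,:450]
"
```

```text
[ -7.  -60.7 270.6] 33.802050281025416
[ -7.   67.6 268.2] -37.45496163268734
chord tilt (cw deg) -1.0725109768996182
(0, 0, 321) (np.float64(354.27894896451954), np.float64(230.39316892574277))
(118, 0, 206) (np.float64(358.58465943999335), np.float64(182.5414390296076))
(80, 0, 206) (np.float64(355.95940109062826), np.float64(200.58585960041324))
(0, 0, 340) (np.float64(355.0151079363539), np.float64(228.75316619365577))
```

All three estimates put the rotor 1–2° short, about 1.7° (about 2 mm at the finger). I'll re-enter on the same line and push 2 mm further.

Emit:
move_arm([
  [0.1, 0.1, 2, 0, 0, 0],
  [0.2, 0.1, 4, 0, 0, 0],
  [0.3, 0.1, 6, 0, 0, 0],
  [0.3, 0.1, 7, 0, 0, 0],
  [0.3, 0.1, 7, 0, 0, 0],
  [0.3, -0.1, 7, 0, 0, 0],
  [0.3, -0.3, 7, 0, 0, 0],
  [0.35, -0.4, 7.05, 0, 0, 0],
  [0.35, -0.5, 7.1, 0, 0, 0],
  [0.35, -0.5, 7.1, 0, 0, 0],
  [0.35, -0.5, 7.1, 0, 0, 0],
])

```text
clock: 18.8
eef_pos: [538.6, -51.6, 243.4]
tool_rot: [3.138, 0.68, 2.986]
force: [-1.2, 2.1, 1.9]
width: -0.2
```

Emit:
move_arm([
  [0, 0.3, -0.1, 0, 0, 0],
  [0, 0.3, -0.4, 0, 0, 0],
  [-0.1, 0.3, -2.5, 0, 0, 0],
  [-0.2, 0.3, -5, 0, 0, 0],
  [-0.3, 0.3, -7, 0, 0, 0],
  [-0.3, 0.3, -7, 0, 0, 0],
  [-0.3, 0.3, -7, 0, 0, 0],
  [-0.3, 0.3, -7, 0, 0, 0],
])

```text
clock: 19.6
eef_pos: [498.0, -43.1, 298.9]
tool_rot: [3.138, 0.679, 2.985]
force: [-0.3, 0.3, -0.8]
width: -0.2
```

```bash
python3 -c "
from h import *
sweep(24,24,1,a=51,x=-2)
T,s=tool();np.save('T8.npy',T)
im=eyes.get_image('wrist')[:,:,::-1]
top=eyes.get_image('top')[:,:,::-1]
# dark cap centroid in the top view
g=top[222:236,344:366].astype(int).max(2); m=g<70; v,u=np.nonzero(m); print('cap',344+u.mean(),222+v.mean(),m.sum())
a=cv2.resize(im[150:390],None,fx=1.25,fy=1.25); b=cv2.resize(top[170:250,290:410],None,fx=3.75,fy=3.75,interpolation=3)
c=np.zeros((600,800,3),np.uint8); c[:300]=a; c[300:,:450]=b
cv2.imwrite('pics/c8.png',c)"
```

```text
19.6 [ 0.88  0.25 -1.13  2.42  1.73  0.42 -0.34] [-0.01  0.01  0.    0.   -0.   -0.01  0.01] [-43.  -26.8 298.9] [-0.3  0.3 -0.8]
24.0 [0.3, -0.2, 6.8, 0.1, -0.1, -0.1]
cap 353.7826086956522 228.3913043478261 23
```

View pics/c8.png

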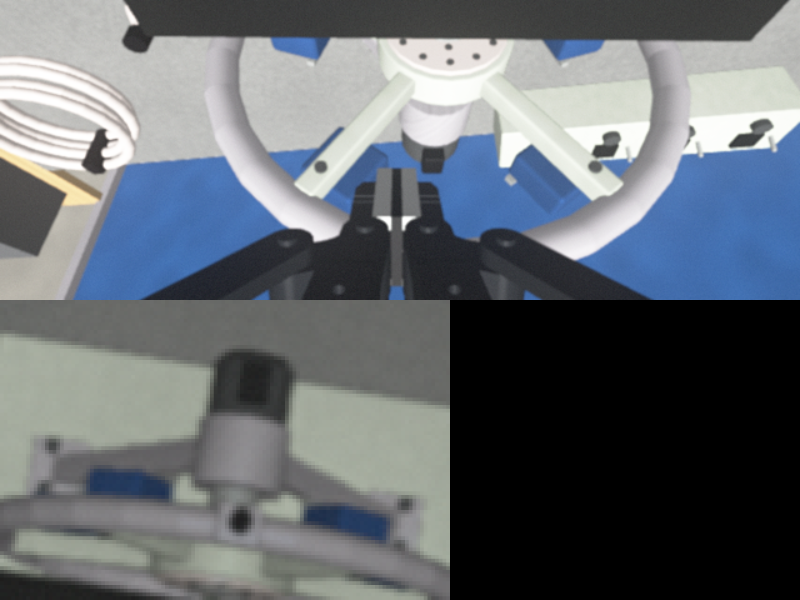

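The cap is now at (354.0,228.4) against a predicted 355, and the two upper spoke holes sit at equal image height, so the remaining error is within about 1°. The arm is clear of everything. Handing in.

```bash
python3 -c "
from h import *
T=np.load('T8.npy'); P=[on_x(u,T) for u in [(256.8,282.8),(476,282.8)]]
print([ang(p) for p in P]); d=P[0]-P[1]; print(np.degrees(np.arctan2(-d[2],-d[1])))
ctrl.finish_job()"
```

```text
[np.float64(34.95529860161698), np.float64(-36.318914164002635)]
0.11374631124911529
the job is handed in; nothing more can be done
```

I turned the rotor clockwise about 180° in three slow spoke pushes plus one 2 mm correction. The valve stem now points straight up to within about 1°, and the job is handed in.

- **Stem angle:** my last checks disagreed slightly. The spoke angles gave about -0.7°, the line between the two upper spoke holes +0.1°, and the cap in the top view about -0.5°. Negative means just short of upright.
- **Contact:** the fingers touched only the spokes. The wrist force readings stayed under about 4 N, and the stem was not touched.
- **At hand-in:** the fingers were clear of the rotor, with the tip about 97 mm above the guard's top edge. The robot's clock stood near 20 s of the 64 s allowed.
- **Surroundings:** the arm stayed well above the loose items. I did not re-measure their positions afterwards.
- **Joint limits:** the tilted reach held joints 3 and 4 at or near their limits, with readings of -1.25 and 2.47 after rounding. I saw no reading past the range.

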